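# Pack the sauce bottles by size

## Robot

A 6-joint arm with a two-finger parallel gripper is mounted at the origin on the work surface. World frame = base frame: x ahead of the robot, y to its left, z up, the work surface at z = 0. Lengths are in mm, angles in rad, forces in N, time in s.
With the tool pointing down it reaches from about 275 to 775 mm from the base axis. Payload 14.6 kg.
Tool frame: the origin (TCP) lies midway between the tips of the shut fingers; the grasp point (between the pads) lies 19 mm behind it; y points along the fingers, x is the direction in which the jaws open and shut, and the axes are right-handed (so a half turn about y gives the same grasp; the last joint's range is limited). The gripper opens to 85 mm and grips with 20 to 120 N. Pads are 22 mm wide; open, the fingers measure 114 mm over their backs; the gripper's body (76 mm by 85 mm) begins 54 mm behind the grasp point. The pads swing forward as they close: fully open they stand 13 mm farther back than shut.
Start: joints at [-1.409, 0.263, -0.048, 1.259, 0, 1.415], TCP at [163.546, -498.88, 231.278] pointing down, gripper open.
Joint ranges: [-2.65, 2.65], [-0.89, 1.7], [-1.18, 1.37], [-2.13, 2.11], [-1.35, 1.29], [-3.14, 3.14]. Speed limits (rad/s): [1.89, 1.89, 2.57, 2.79, 3.14, 3.14].

## Interface

Orientations are given as a unit quaternion [x, y, z, w].
In Python, from bench import state, capture, close_job, recognise, cut_out, place_of gives the robot as it stands.
- The arm moves only by the tool jog_arm, never from a script. Its argument "commands" is a list of rows, each a list of 3 entries, a list of its own where there are three numbers: the shift along the world's x, y, z in m, then the turn, a rotation vector about the world's x, y, z in degrees, then the finger opening in m, from 0 to 0.0854. A call has 1 to 20 rows; each row is the pose to reach, as a shift and turn from the pose commanded when the call began; what a row does not reach only later rows make up. A row lasts 1/8 s, in which the tool goes at most 62.5 mm and 10.7 degrees, less where a joint would pass 70% of its speed; a pose out of reach is approached as far as the arm can. A call with a gripper value outside its range is refused whole. The fingers move at their own pace and stop on an object; "newtons" is the grip in N (left out, the last holds). Time passes only in rows, so rows that repeat a pose let the fingers close. It gives the time, the measured TCP pose, the force and the opening at its end, in the units of the state.
- state(): the state, without advancing time (a new reading comes with each control period).
- capture(name): name is "scene" or "top"; returns a dict with "image" (384x512x3 uint8, red, green, blue), "fx", "fy", "cx", "cy" (pixels), "rvec" (rotation vector, rad) and "tvec" (3), from world to camera coordinates, as OpenCV has them. Camera axes: x right, y down, z forward; pixel columns grow to the right and rows downward; lengths in mm; the calibration is good to about 2 mm. A picture is of the moment at which its call begins. There is no depth.
- close_job(): hands the job in, once; it reports no verdict.
Trained networks look in a picture, given as the dict that the camera call returned (one of the last four; its "shot" number tells which), for a name from the list of things; names that differ only in an ending like _2 or _b are one class to them, and where a whole thing is asked for, a point or a joint stands for the part that bears it (a point fixed in the world has none). Each returns a list of dicts, best first, with "score" (0 to 1); they miss things now and then, are a little off and sometimes report something else, mostly with a low value. They report only what shows in the picture. A call takes as long as a camera call. They do not tell look-alikes from the thing itself.
- recognise(picture, target): "bbox" ([left, top, width, height] in pixels, round what is visible of it).
- cut_out(picture, target): "region" (384x512 bool, what is visible of it) and "bbox" ([left, top, width, height] in pixels, round what is visible of it).
- place_of(picture, target): "position" ([column, row] in pixels: a listed point, or the origin of a listed thing).
The state is a dict: "clock": time; "qpos": joint angles; "qvel": joint speeds; "effort": joint torques, N m; "position": TCP position; "tcp_rot": TCP orientation; "contact_force": force on the tool from outside, world axes, zero at the start; "ft_torque": the same for the moment, N m; "opening": finger opening in mm.
Only numpy, scipy, OpenCV 4.12 (cv2) and the standard library are available. Lean on these libraries where they do the work, as an engineer would, in place of code of your own. Each camera call takes 0.05 s, during which the arm holds its last target.

## Task

Pick the three sauce bottles out of the stock on the packing bench and stand each one upright in the open carton of its own size, one after another: first the largest bottle into the largest carton, then the middle-sized into the middle-sized, last the smallest into the smallest. Set each down gently on the carton's floor, do not drop or throw any of them, and leave the jar, the can, the parcel and the tape roll standing where they are.

Things in the scene. Friction and masses are not known exactly. Their poses are not given: they have to be found in the camera images.
- bottle_large: the largest of three dark brown round sauce bottles with a blank paper label, narrowing to a neck and a black screw cap; loose, standing upright, about 420 g. 145 mm tall overall; body 68 mm in diameter up to 85 mm, then a sloping shoulder; cap 34 mm in diameter and 22 mm high, at the very top (from 123 to 145 mm). Origin at the centre of its underside, z up along the bottle
- bottle_medium: the middle-sized of three dark brown round sauce bottles with a blank paper label, narrowing to a neck and a black screw cap; loose, standing upright, about 240 g. 112 mm tall overall; body 52 mm in diameter up to 62 mm, then a sloping shoulder; cap 30 mm in diameter and 20 mm high, at the very top (from 92 to 112 mm). Origin at the centre of its underside, z up along the bottle
- bottle_small: the smallest of three dark brown round sauce bottles with a blank paper label, narrowing to a neck and a black screw cap; loose, standing upright, about 100 g. 80 mm tall overall; body 36 mm in diameter up to 42 mm, then a sloping shoulder; cap 24 mm in diameter and 18 mm high, at the very top (from 62 to 80 mm). Origin at the centre of its underside, z up along the bottle
- carton_large: the largest of three open square cardboard carton bases, fixed to the bench: 100 x 100 mm outside, 46 mm high, walls and floor 5 mm thick, so 90 mm square inside. Origin at the centre of its underside (its inner floor is 5 mm above), x and y along its sides, z up
- carton_medium: the middle-sized of three open square cardboard carton bases, fixed to the bench: 84 x 84 mm outside, 38 mm high, walls and floor 5 mm thick, so 74 mm square inside. Origin at the centre of its underside (its inner floor is 5 mm above), x and y along its sides, z up
- carton_small: the smallest of three open square cardboard carton bases, fixed to the bench: 68 x 68 mm outside, 30 mm high, walls and floor 5 mm thick, so 58 mm square inside. Origin at the centre of its underside (its inner floor is 5 mm above), x and y along its sides, z up
- jar: squat dark brown jar with a wide black lid, 62 mm in diameter, 72 mm high, standing loose; not a bottle, to be left alone. Origin at the centre of its underside
- can: straight cylindrical food can with a bare metal top and a blank paper wrap, 67 mm in diameter, 80 mm high, standing loose; to be left alone. Origin at the centre of its underside
- parcel: small closed, taped cardboard box, 80 x 55 mm and 48 mm high, loose; to be left alone. Origin at the centre of its underside, x along its long side
- tape_roll: roll of brown parcel tape lying flat, 90 mm in diameter with a 74 mm hole, 48 mm high, loose; to be left alone. Origin at the centre of its underside
Things that resemble listed ones, but are neither listed nor needed, are in the scene too. Leave any green or orange look-alike of the bottle_large alone.

How it is judged (in metres and radians):
On the way, in this order (a step that is already met when the one before it is completed fails the run):
1. the largest bottle stands upright, let go, in the largest carton (horizontal distance between bottle_large and carton_large below 0.018 m and z of bottle_large in the frame of carton_large between 0.002 and 0.01 m and angle between bottle_large's own z axis and vertical below 0.12 rad and linear speed of bottle_large below 0.03 m/s and contact force between bottle_large and the fingers below 0.1 N), for 0.2 s.
2. the middle-sized bottle stands upright, let go, in the middle-sized carton (horizontal distance between bottle_medium and carton_medium below 0.018 m and z of bottle_medium in the frame of carton_medium between 0.002 and 0.01 m and angle between bottle_medium's own z axis and vertical below 0.12 rad and linear speed of bottle_medium below 0.03 m/s and contact force between bottle_medium and the fingers below 0.1 N), for 0.2 s.
3. the smallest bottle stands upright, let go, in the smallest carton (horizontal distance between bottle_small and carton_small below 0.018 m and z of bottle_small in the frame of carton_small between 0.002 and 0.01 m and angle between bottle_small's own z axis and vertical below 0.12 rad and linear speed of bottle_small below 0.03 m/s and contact force between bottle_small and the fingers below 0.1 N), for 0.2 s.
At the end, for the whole second after the job is handed in: Each bottle rests, let go, on the floor of the carton of its size (underside 2 to 10 mm above the carton's), within 18 mm of its centre, tilted under 0.12 rad; jar, can, parcel and tape roll are upright, within 15 mm of where they began (all of step 1 and all of step 2 and all of step 3 and distance of each of jar, can, parcel, tape_roll from where it was at the start of the episode below 0.015 m and angle between each of jar, can, parcel, tape_roll's own z axis and vertical below 0.12 rad); the robot touches nothing.
It fails at once if a bottle is dropped or thrown: it moves faster than 0.7 m/s (a fall of about 25 mm) while the fingers do not touch it ((linear speed of bottle_large above 0.7 m/s and contact force between bottle_large and the fingers below 0.01 N) or (linear speed of bottle_medium above 0.7 m/s and contact force between bottle_medium and the fingers below 0.01 N) or (linear speed of bottle_small above 0.7 m/s and contact force between bottle_small and the fingers below 0.01 N)).
It fails at once if the jar, the can, the parcel or the tape roll is shifted by more than 15 mm or tipped over (distance of any of jar, can, parcel, tape_roll from where it was at the start of the episode above 0.015 m or angle between any of jar, can, parcel, tape_roll's own z axis and vertical above 0.3 rad).
It also fails if it takes over 96 s, if anything falls off the work surface, if the arm or the gripper's body presses on something with over 40 N, if the wrist force passes 120 N, or if a joint passes its speed limit or range.

## Working session

There is one attempt and no reset: what is moved stays moved. The work goes in short steps, Python scripts to look and compute and a tool call to move; the robot and the scene stay as the last step left them, time stands still between calls to the robot, and variables do not carry over. Pictures are saved under pics/ and viewed, and the job is handed in when it is done.

Besides the shell and the picture viewer there is one more tool, called after "Emit:" by a JSON object that holds its "op" and its "data", one argument or row to a line. jog_arm: Moves the arm, as the interface text tells. Its arguments: {"type":"object","properties":{"commands":{"type":"array"},"newtons":{"type":"number"}},"required":["commands"]}

```bash
ls; mkdir -p pics; cat > h.py <<'E'
import numpy as np, cv2
from bench import *
def cam(p):
    R=cv2.Rodrigues(np.array(p["rvec"],float))[0]; t=np.array(p["tvec"],float).ravel()
    return R,t
def ray(p,uv,z):
    R,t=cam(p); d=R.T@np.array([(uv[0]-p["cx"])/p["fx"],(uv[1]-p["cy"])/p["fy"],1.]); c=-R.T@t
    return c+d*(z-c[2])/d[2]
def proj(p,X):
    R,t=cam(p); q=R@np.array(X,float)+t
    return [p["fx"]*q[0]/q[2]+p["cx"],p["fy"]*q[1]/q[2]+p["cy"]]
def save(p,n,s=1.5):
    im=cv2.cvtColor(p["image"],cv2.COLOR_RGB2BGR); cv2.imwrite("pics/"+n,cv2.resize(im,None,fx=s,fy=s))
E
python3 - <<'E'
from h import *
np.set_printoptions(precision=1,suppress=True)
print(state())
for n in("scene","top"):
    p=capture(n); save(p,n+"0.png"); R,t=cam(p); print(n,-R.T@t,p["fx"])
    for k in "bottle_large bottle_medium bottle_small carton_large carton_medium carton_small jar can parcel tape_roll".split():
        for d in place_of(p,k)[:4]:
            print(k,round(d["score"],2),np.array(d["position"]),ray(p,d["position"],0))
E
```

```text
pics
{'clock': 0.0, 'qpos': array([-1.4,  0.3, -0. ,  1.3, -0. ,  1.4]), 'qvel': array([ 0.,  0., -0.,  0.,  0., -0.]), 'effort': array([  0. , -63.8,  38.5,   0. ,  -0. ,   0. ]), 'position': array([ 163.5, -498.6,  230.8]), 'tcp_rot': array([-0.6,  0.4, -0.4,  0.6]), 'contact_force': array([-0.1, -0.5, -0. ]), 'ft_torque': array([-0.1, -0.1, -0. ]), 'opening': 85.41121352491395}
scene [1694.8  213.7  960.9] 483.9692485668666
bottle_large 0.96 [117.1 197.7] [ 591.  -450.9    0. ]
bottle_large 0.78 [145.1 181.9] [ 491.8 -396.2    0. ]
bottle_large 0.76 [162.2 167.3] [ 398.5 -370.7    0. ]
bottle_medium 0.81 [193.7 174.6] [ 416.7 -251.1    0. ]
bottle_medium 0.7 [234.4 184.8] [ 443.3 -102.1    0. ]
bottle_medium 0.63 [341.4 228.6] [586.9 259.9  -0. ]
bottle_small 0.79 [173.9 209.3] [ 607.6 -255.4    0. ]
carton_large 0.61 [230.  222.2] [629.5 -70.8   0. ]
carton_large 0.36 [174.5 207.4] [ 598.3 -256.6    0. ]
carton_large 0.27 [192.1 174.5] [ 417.3 -256.6    0. ]
carton_medium 0.84 [339.  226.4] [578.5 252.3   0. ]
carton_small 0.84 [286.5 233. ] [640.9 102.8   0. ]
jar 0.88 [233.7 18
[... 279 characters left out ...]
.6 226.8] [ 381.1 -377.1    0. ]
bottle_large 0.61 [396.1 194.5] [ 471.6 -402.6    0. ]
bottle_large 0.57 [413.2 153.2] [ 588.2 -453.1    0. ]
bottle_medium 0.59 [347.3 218. ] [ 406.2 -264.4    0. ]
bottle_medium 0.17 [223.1 198.6] [462.3  84.6   0. ]
bottle_small 0.57 [341.4 150.4] [ 597.1 -250.4    0. ]
carton_large 0.75 [281.7 141.3] [623.9 -81.6   0. ]
carton_medium 0.83 [161.  155.5] [585.1 260.4   0. ]
carton_medium 0.24 [395.8 190.6] [ 482.6 -402.     0. ]
carton_small 0.84 [213.5 136.6] [638.2 111.7   0. ]
jar 0.84 [283.  204.4] [445.2 -84.1   0. ]
can 0.75 [222.2 198.2] [463.4  87.1   0. ]
parcel 0.59 [ 99.6 183.4] [506.8 433.6   0. ]
tape_roll 0.63 [168.1 218.4] [407.3 239.4   0. ]
```

View pics/scene0.png

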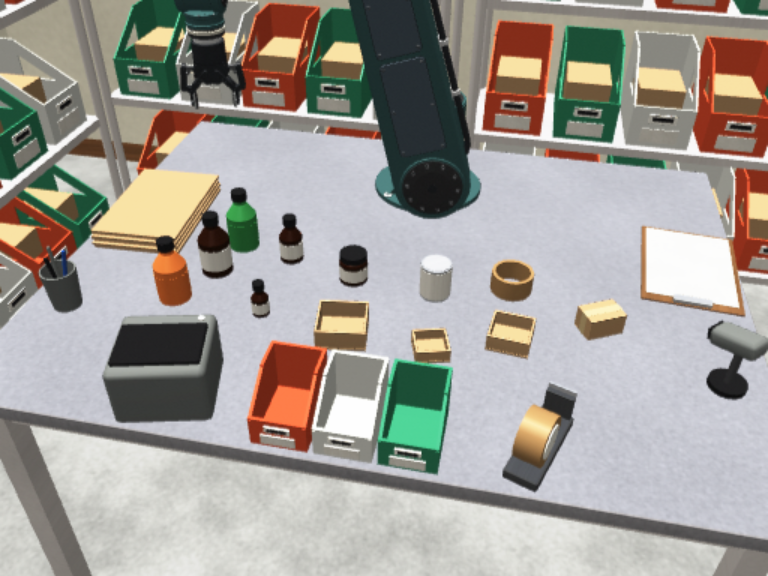

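View pics/top0.png

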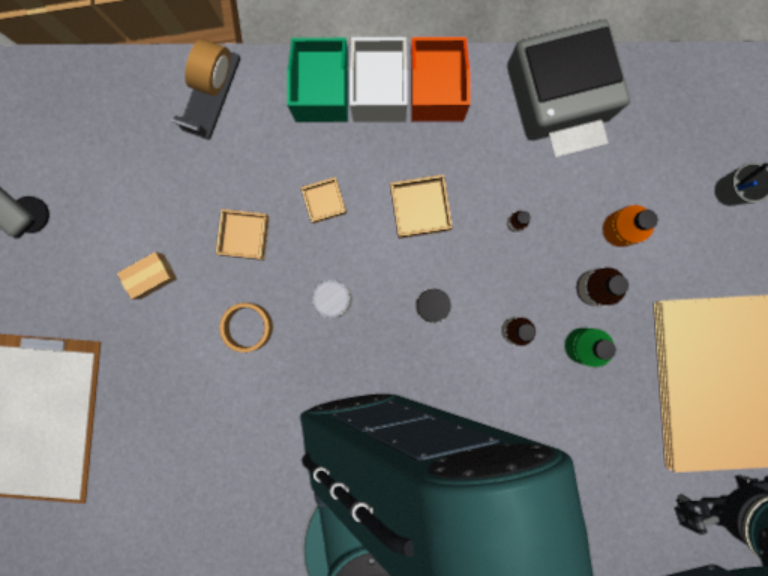

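The scene view shows the brown large bottle at about (215,245) in the enlarged picture, between the green one and the orange one. The medium bottle is at (290,238) and the small one at (260,298). The cartons are at (342,323) large, (511,332) medium and (431,344) small. I'll fit silhouettes in both views next.

```bash
cat > fit.py <<'E'
from h import *
from scipy.optimize import minimize
def ring(r,z,n=40):
    a=np.linspace(0,2*np.pi,n,False); return np.c_[r*np.cos(a),r*np.sin(a),np.full(n,z)]
def box(a,b,h): return [np.array([[sx*a/2,sy*b/2,z] for sx in(-1,1) for sy in(-1,1) for z in(0,h)])]
def bottle(R,hb,rc,zc,H):
    rn=rc*0.85; return [np.r_[ring(R,0),ring(R,hb)],np.r_[ring(R,hb),ring(rn,zc-(zc-hb)*0.25)],np.r_[ring(rn,zc-(zc-hb)*.25),ring(rn,zc)],np.r_[ring(rc,zc),ring(rc,H)]]
M={"bottle_large":bottle(34,85,17,123,145),"bottle_medium":bottle(26,62,15,92,112),"bottle_small":bottle(18,42,12,62,80),
"carton_large":box(100,100,46),"carton_medium":box(84,84,38),"carton_small":box(68,68,30),
"jar":[np.r_[ring(31,0),ring(31,72)]],"can":[np.r_[ring(33.5,0),ring(33.5,80)]],"parcel":box(80,55,48),"tape_roll":[np.r_[ring(45,0),ring(45,48)]]}
S=6
def render(p,parts,x,y,th,z0,b):
    c,s=np.cos(th),np.sin(th); R,t=cam(p)
    im=np.zeros((int(b[3]*S),int(b[2]*S)),np.uint8)
    for P in parts:
        W=np.c_[c*P[:,0]-s*P[:,1]+x,s*P[:,0]+c*P[:,1]+y,P[:,2]+z0]@R.T+t
        uv=np.c_[p["fx"]*W[:,0]/W[:,2]+p["cx"]-b[0],p["fy"]*W[:,1]/W[:,2]+p["cy"]-b[1]]
        uv=(uv+0.5)*S-0.5
        cv2.fillConvexPoly(im,cv2.convexHull(np.round(uv*16).astype(np.int32)),255,cv2.LINE_AA,4)
    return im/255.
def fit(obs,name,x0,yaw=False,z0=0):
    """obs: list of (pic, region)"""
    data=[]
    for p,r in obs:
        ys,xs=np.nonzero(r); b=(xs.min()-12,ys.min()-12,xs.max()-xs.min()+25,ys.max()-ys.min()+25)
        pad=np.pad(r,20).astype(np.float32)[b[1]+20:b[1]+20+b[3],b[0]+20:b[0]+20+b[2]]
        data.append((p,b,np.kron(pad,np.ones((S,S)))))
    def cost(v):
        c=0
        for p,b,r in data:
            m=render(p,M[name],v[0],v[1],v[2]/50 if yaw else 0,z0,b); c+=1-np.minimum(m,r).sum()/np.maximum(m,r).sum()
        return c/len(data)
    best=None
    for a in ([-.6,-.3,0,.3,.6] if yaw else [0]):
        v0=np.array([x0[0],x0[1]]+([a*50] if yaw else []),float)
        s=minimize(cost,v0,method="Nelder-Mead",options=dict(initial_simplex=np.vstack([v0]+[v0+12*e for e in np.eye(len(v0))]),xatol=.1,fatol=1e-5))
        if best is None or s.fun<best.fun: best=s
    v=best.x; return v[:2],(v[2]/50 if yaw else 0),1-best.fun
def near(p,name,xy,tol=70):
    out=[]
    for d in cut_out(p,name):
        ys,xs=np.nonzero(d["region"]); w=ray(p,(xs.mean(),ys.mean()),M[name][0][:,2].max()/2)
        e=np.hypot(*(w[:2]-xy)); 
        if e<tol: out.append((e,d))
    return min(out,key=lambda t:t[0])[1]["region"] if out else None
E
cat > m1.py <<'E'
from fit import *
np.set_printoptions(precision=1,suppress=True)
ps,pt=capture("scene"),capture("top")
G={"bottle_large":(478,-400),"bottle_medium":(410,-258),"bottle_small":(600,-252),"carton_large":(624,-78),"carton_medium":(582,256),"carton_small":(638,108),"jar":(436,-95),"can":(463,87),"parcel":(500,430),"tape_roll":(404,239)}
for k,x0 in G.items():
    o=[(p,near(p,k,x0)) for p in(ps,pt)]
    yaw=k[:3] in("car","par")
    for lab,oo in(("both",o),("scene",o[:1]),("top",o[1:])):
        if any(r is None for _,r in oo): print(k,lab,"missing");continue
        xy,th,q=fit(oo,k,x0,yaw); print(k,lab,xy,round(np.degrees(th),1),round(q,3))
E
python3 m1.py
```

```text
bottle_large both [ 479.9 -401.8] 0.0 0.917
bottle_large scene [ 480.  -402.7] 0.0 0.914
bottle_large top [ 479.7 -399.9] 0.0 0.929
bottle_medium both [ 400.6 -254. ] 0.0 0.871
bottle_medium scene [ 399.9 -254.3] 0.0 0.927
bottle_medium top [ 401.4 -251.5] 0.0 0.818
bottle_small both [ 603.1 -256.4] 0.0 0.865
bottle_small scene [ 602.7 -257.6] 0.0 0.846
bottle_small top [ 602.5 -255.4] 0.0 0.898
carton_large both [629.9 -75.7] 7.9 0.946
carton_large scene [627.8 -77.2] 6.8 0.945
carton_large top [629.9 -74.9] 8.4 0.962
carton_medium both [580.2 254.5] 84.3 0.955
carton_medium scene [581.  253.6] -5.3 0.962
carton_medium top [580.  255.4] -5.8 0.961
carton_small both [644.7 104.3] 17.0 0.91
carton_small scene [643.9 101.9] 14.7 0.907
carton_small top [644.9 105.1] -73.2 0.943
jar both [448.6 -98.4] 0.0 0.845
jar scene [447.7 -98.7] 0.0 0.902
jar top [448.6 -93.5] 0.0 0.792
can both [461.   85.9] 0.0 0.901
can scene [457.3  84.3] 0.0 0.888
can top [460.8  86.7] 0.0 0.927
parcel both [504.3 428.9] -60.4 0.936
parcel scene [504.1 428.3] -59.9 0.95
parcel top [504.6 430.1] -61.0 0.931
tape_roll both [409.  246.5] 0.0 0.677
tape_roll scene [405.4 245.2] 0.0 0.887
tape_roll top [409.1 246.6] 0.0 0.47
```

```bash
python3 - <<'E'
from h import *
from scipy.spatial.transform import Rotation as R
s=state(); print(R.from_quat(s["tcp_rot"]).as_matrix().round(3), s["position"],s["qpos"])
E
```

```text
[[ 0.312  0.     0.95 ]
 [-0.95   0.     0.312]
 [-0.    -1.     0.   ]] [ 163.54965639 -498.86769299  231.26692306] [-1.40929271e+00  2.63096531e-01 -4.83358095e-02  1.25938342e+00
  7.63531608e-06  1.41550970e+00]
```

Emit:
{"op": "jog_arm", "data": {
  "commands": [
    [[0.05, 0.016, 0, 0], [0, 0, 0], 0.07]
  ]
}}

```text
invalid input
```

Emit:
{"op": "jog_arm", "data": {
  "commands": [
    [[0.05, 0.016, 0], [0, 0, 0], 0.07],
    [[0.1, 0.032, 0], [0, 0, 0], 0.07],
    [[0.15, 0.048, 0], [0, 0, 0], 0.07],
    [[0.2, 0.062, 0], [0, 0, 0], 0.07],
    [[0.25, 0.077, 0], [0, 0, 0], 0.07],
    [[0.29, 0.09, 0], [0, 0, 0], 0.07],
    [[0.3165, 0.0979, -0.01], [0, 0, 0], 0.07],
    [[0.3165, 0.0979, -0.03], [0, 0, 0], 0.07],
    [[0.3165, 0.0979, -0.03], [0, 0, 0], 0.07],
    [[0.3165, 0.0979, -0.03], [0, 0, 0], 0.07]
  ]
}}

```text
clock: 3.45
position: [479.9, -401.2, 202.0]
tcp_rot: [0.573, -0.415, 0.415, -0.572]
contact_force: [0.4, 0.6, 0.1]
opening: 70.0
```

Emit:
{"op": "jog_arm", "data": {
  "commands": [
    [[0, 0, -0.025], [0, 0, 0], 0.07],
    [[0, 0, -0.045], [0, 0, 0], 0.07],
    [[0, 0, -0.045], [0, 0, 0], 0.07]
  ]
}}

```text
clock: 3.82
position: [479.5, -400.9, 156.1]
tcp_rot: [-0.572, 0.415, -0.415, 0.573]
contact_force: [0.7, 0.0, 0.6]
opening: 70.1
```

```bash
python3 - <<'E'
from h import *
p=capture("scene"); 
im=cv2.cvtColor(p["image"],cv2.COLOR_RGB2BGR)[90:210,80:240]; cv2.imwrite("pics/a.png",cv2.resize(im,None,fx=4.5,fy=4.5,interpolation=2))
print(proj(p,[480,-401,145]),state()["position"])
E
```

```text
[np.float64(139.31624346205228), np.float64(142.71773843042433)] [ 479.86980127 -401.25031274  157.09404141]
```

View pics/a.png

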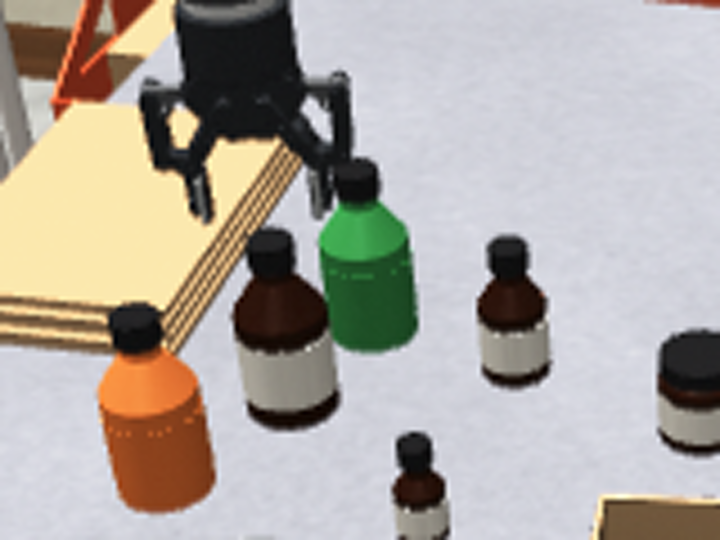

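The gripper straddles the brown bottle's cap (crop (270,240)), and the projected cap position agrees.

Emit:
{"op": "jog_arm", "data": {
  "commands": [
    [[0, 0, -0.02], [0, 0, 0], 0.07],
    [[0, 0, -0.04], [0, 0, 0], 0.07],
    [[0, 0, -0.044], [0, 0, 0], 0.07],
    [[0, 0, -0.044], [0, 0, 0], 0.05],
    [[0, 0, -0.044], [0, 0, 0], 0.04],
    [[0, 0, -0.044], [0, 0, 0], 0.034],
    [[0, 0, -0.044], [0, 0, 0], 0.02],
    [[0, 0, -0.044], [0, 0, 0], 0.02],
    [[0, 0, -0.044], [0, 0, 0], 0.02],
    [[0, 0, -0.044], [0, 0, 0], 0.02]
  ],
  "newtons": 45
}}

```text
clock: 5.12
position: [480.3, -401.0, 113.2]
tcp_rot: [-0.573, 0.414, -0.415, 0.573]
contact_force: [-1.2, 2.3, 7.4]
opening: 32.4
```

Emit:
{"op": "jog_arm", "data": {
  "commands": [
    [[0, 0, 0.005], [0, 0, 0], 0.02],
    [[0, 0, 0.015], [0, 0, 0], 0.02],
    [[0, 0, 0.03], [0, 0, 0], 0.02],
    [[0, 0, 0.03], [0, 0, 0], 0.02]
  ]
}}

```text
clock: 5.62
position: [480.6, -401.6, 143.9]
tcp_rot: [0.573, -0.414, 0.416, -0.572]
contact_force: [-0.7, -0.1, -5.2]
opening: 32.6
```

Emit:
{"op": "jog_arm", "data": {
  "commands": [
    [[0, 0, 0.02], [0, 0, 0], 0.02],
    [[0, 0, 0.05], [0, 0, 0], 0.02],
    [[0, 0, 0.08], [0, 0, 0], 0.02],
    [[0.01, 0.022, 0.1], [0, 0, 0], 0.02],
    [[0.025, 0.055, 0.1], [0, 0, 0], 0.02],
    [[0.042, 0.092, 0.1], [0, 0, 0], 0.02],
    [[0.06, 0.131, 0.1], [0, 0, 0], 0.02],
    [[0.078, 0.17, 0.1], [0, 0, 0], 0.02],
    [[0.096, 0.21, 0.1], [0, 0, 0], 0.02],
    [[0.114, 0.249, 0.1], [0, 0, 0], 0.02],
    [[0.13, 0.284, 0.1], [0, 0, 0], 0.02],
    [[0.142, 0.31, 0.1], [0, 0, 0], 0.02],
    [[0.149, 0.325, 0.1], [0, 0, 0], 0.02],
    [[0.149, 0.3255, 0.09], [0, 0, 0], 0.02],
    [[0.149, 0.3255, 0.07], [0, 0, 0], 0.02],
    [[0.149, 0.3255, 0.07], [0, 0, 0], 0.02],
    [[0.149, 0.3255, 0.07], [0, 0, 0], 0.02]
  ]
}}

```text
clock: 7.75
position: [628.9, -76.2, 212.8]
tcp_rot: [0.572, -0.415, 0.415, -0.572]
contact_force: [0.8, 0.1, -5.4]
opening: 32.8
```

```bash
python3 - <<'E'
from fit import *
p,t=capture("scene"),capture("top"); s=state()
print(s["position"],s["opening"],s["contact_force"])
save(p,"b.png"); r=near(p,"bottle_large",(629,-76),90)
z=s["position"][2]-113.2
if r is not None: print(fit([(p,r)],"bottle_large",(629,-76),False,z),z)
E
```

```text
[629.22657555 -75.9624719  213.00958569] 32.906252784146794 [-0.28171226  0.39045201 -5.74168294]
```

View pics/b.png

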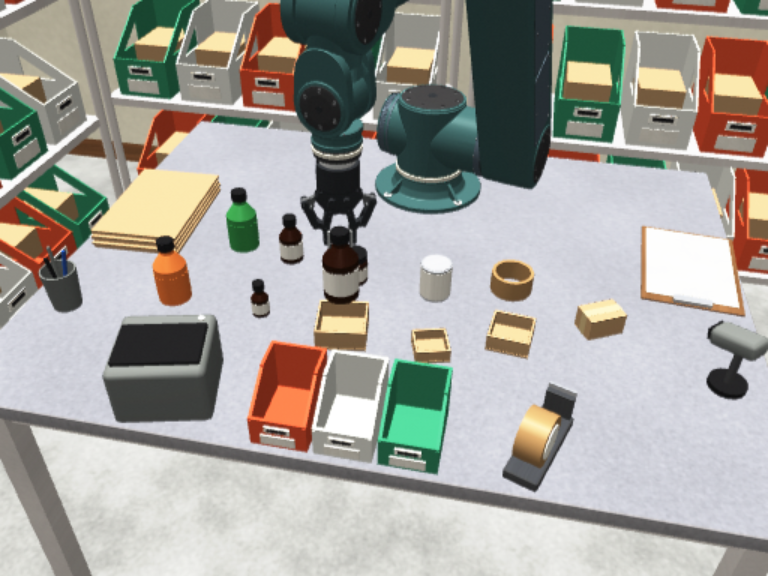

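```bash
python3 - <<'E'
from h import *
p=capture("scene"); 
for z in (80,90,100,110,145+80,145+90,245): print(z,np.round(proj(p,[629,-76,z]),1))
im=cv2.cvtColor(p["image"],cv2.COLOR_RGB2BGR)[110:240,180:280]; cv2.imwrite("pics/c.png",cv2.resize(im,None,fx=4.5,fy=4.5,interpolation=2))
E
```

```text
80 [227.8 201.1]
90 [227.7 198.4]
100 [227.6 195.7]
110 [227.5 192.9]
225 [226.6 159.6]
235 [226.5 156.5]
245 [226.4 153.5]
```

View pics/c.png

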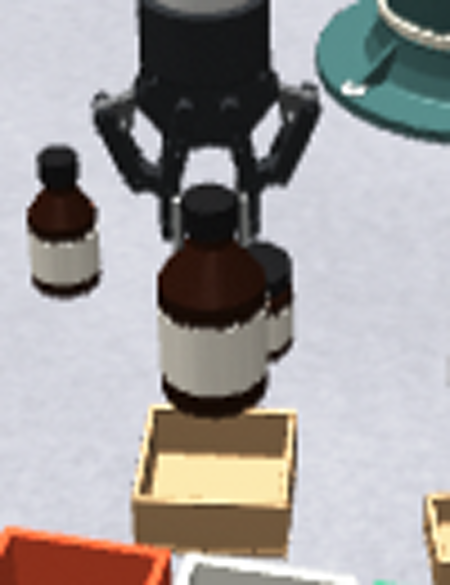

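The bottle hangs upright, with its cap between the fingertips (pixel (226,153), as predicted), so there's no slip. I'll lower it now.

Emit:
{"op": "jog_arm", "data": {
  "commands": [
    [[0, 0, -0.02], [0, 0, 0], 0.02],
    [[0, 0, -0.045], [0, 0, 0], 0.02],
    [[0, 0, -0.065], [0, 0, 0], 0.02],
    [[0, 0, -0.08], [0, 0, 0], 0.02],
    [[0, 0, -0.087], [0, 0, 0], 0.02],
    [[0, 0, -0.091], [0, 0, 0], 0.02],
    [[0, 0, -0.093], [0, 0, 0], 0.02],
    [[0, 0, -0.094], [0, 0, 0], 0.02],
    [[0, 0, -0.094], [0, 0, 0], 0.02]
  ]
}}

```text
clock: 9.07
position: [629.2, -75.5, 118.5]
tcp_rot: [-0.573, 0.415, -0.415, 0.573]
contact_force: [0.1, -0.4, -5.2]
opening: 32.8
```

Emit:
{"op": "jog_arm", "data": {
  "commands": [
    [[0, 0, -0.001], [0, 0, 0], 0.02],
    [[0, 0, -0.001], [0, 0, 0], 0.02],
    [[0, 0, -0.001], [0, 0, 0], 0.02]
  ]
}}

```text
clock: 9.45
position: [629.4, -75.4, 118.1]
tcp_rot: [-0.572, 0.414, -0.415, 0.573]
contact_force: [-0.9, 1.1, 5.4]
opening: 32.7
```

Contact with the carton floor. I'll release slowly.

Emit:
{"op": "jog_arm", "data": {
  "commands": [
    [[0, 0, 0], [0, 0, 0], 0.036],
    [[0, 0, 0], [0, 0, 0], 0.04],
    [[0, 0, 0], [0, 0, 0], 0.05],
    [[0, 0, 0], [0, 0, 0], 0.06],
    [[0, 0, 0], [0, 0, 0], 0.07],
    [[0, 0, 0], [0, 0, 0], 0.07],
    [[0, 0, 0.02], [0, 0, 0], 0.07],
    [[0, 0, 0.05], [0, 0, 0], 0.07],
    [[0, 0, 0.08], [0, 0, 0], 0.07],
    [[0, 0, 0.08], [0, 0, 0], 0.07]
  ]
}}

```text
clock: 10.7
position: [630.0, -75.7, 199.4]
tcp_rot: [-0.572, 0.414, -0.416, 0.573]
contact_force: [0.8, -0.1, -0.7]
opening: 70.2
```

```bash
python3 - <<'E'
from fit import *
p,t=capture("scene"),capture("top"); s=state()
print(s["position"],s["opening"],s["contact_force"])
im=cv2.cvtColor(p["image"],cv2.COLOR_RGB2BGR)[110:240,150:290]; cv2.imwrite("pics/d.png",cv2.resize(im,None,fx=4.5,fy=4.5,interpolation=2))
r=near(p,"bottle_medium",(400,-254)); 
if r is not None: print(fit([(p,r)],"bottle_medium",(400,-254)))
r=near(p,"bottle_large",(629,-76)); 
if r is not None: print(fit([(p,r)],"bottle_large",(629,-76),False,5))
E
```

```text
[629.01093147 -75.45088486 196.94830173] 70.2039601880725 [-0.05255545  0.40414531 -1.60016349]
(array([ 398.65341975, -254.25487859]), 0, np.float64(0.9232458115575403))
(array([607.70929289, -81.88528728]), 0, np.float64(0.7897747232424314))
```

View pics/d.png

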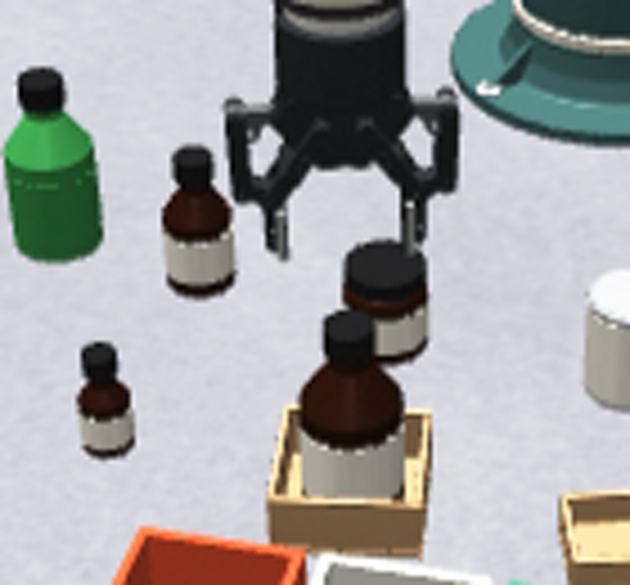

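The large bottle stands upright in its carton at crop (350,410). Next is the medium bottle.

Emit:
{"op": "jog_arm", "data": {
  "commands": [
    [[-0.03, -0.023, 0.01], [0, 0, 0], 0.07],
    [[-0.08, -0.062, 0.01], [0, 0, 0], 0.07],
    [[-0.13, -0.101, 0], [0, 0, 0], 0.07],
    [[-0.18, -0.14, -0.01], [0, 0, 0], 0.065],
    [[-0.215, -0.168, -0.02], [0, 0, 0], 0.065],
    [[-0.2287, -0.1784, -0.04], [0, 0, 0], 0.065],
    [[-0.2287, -0.1784, -0.06], [0, 0, 0], 0.065],
    [[-0.2287, -0.1784, -0.06], [0, 0, 0], 0.065],
    [[-0.2287, -0.1784, -0.06], [0, 0, 0], 0.065]
  ]
}}

```text
clock: 12.02
position: [400.6, -253.8, 137.6]
tcp_rot: [-0.573, 0.415, -0.415, 0.573]
contact_force: [0.5, -0.0, -0.3]
opening: 65.2
```

```bash
python3 - <<'E'
from fit import *
p,t=capture("scene"),capture("top"); s=state()
print(s["position"],s["opening"],s["contact_force"])
im=cv2.cvtColor(p["image"],cv2.COLOR_RGB2BGR)[110:240,150:290]; 
u=np.array(proj(p,[400.5,-254,112])); u2=np.array(proj(p,[629.2,-75.6,150]))
im=cv2.resize(im,None,fx=4.5,fy=4.5,interpolation=2)
for w in(u,u2): cv2.circle(im,tuple(np.int32((w-[150,110]+.5)*4.5)),3,(0,0,255),-1)
cv2.imwrite("pics/e.png",im)
im=cv2.cvtColor(t["image"],cv2.COLOR_RGB2BGR)[90:250,250:430]; cv2.imwrite("pics/f.png",cv2.resize(im,None,fx=3.5,fy=3.5,interpolation=2))
E
```

```text
[ 400.76880944 -253.90531031  137.83950422] 64.93957017595991 [0.53937958 0.23827119 0.99746691]
```

View pics/e.png

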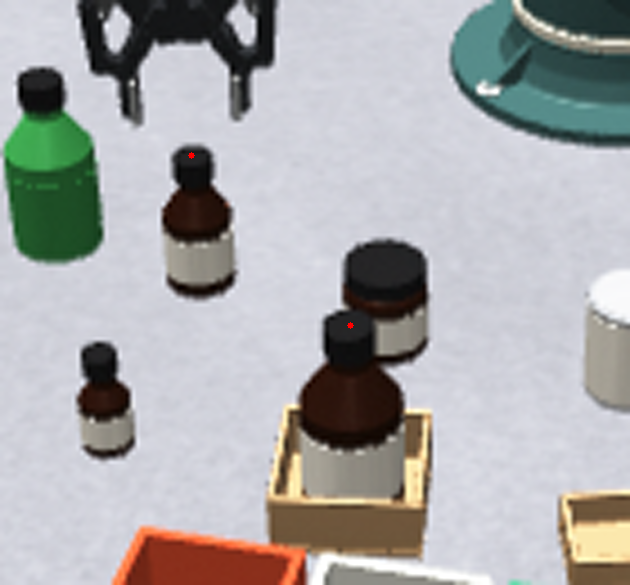

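View pics/f.png

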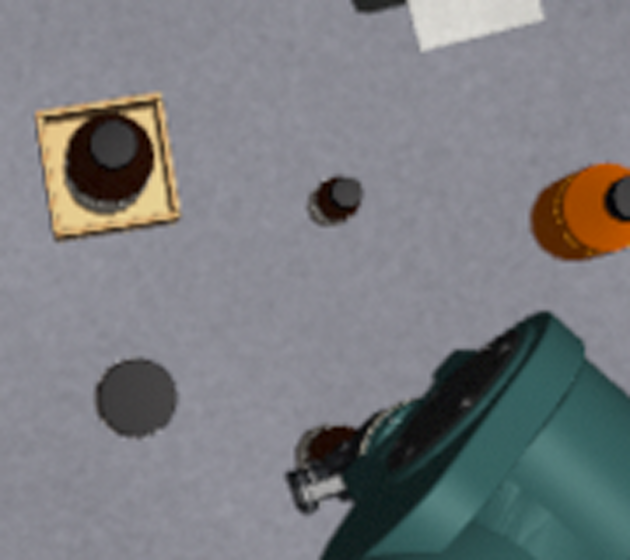

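The red markers (predicted cap tops) sit on the caps of both bottles, and the large bottle is centred in its carton in the top view. I'll descend onto the medium bottle.

Emit:
{"op": "jog_arm", "data": {
  "commands": [
    [[0, 0, -0.025], [0, 0, 0], 0.065],
    [[0, 0, -0.045], [0, 0, 0], 0.065],
    [[0, 0, -0.0565], [0, 0, 0], 0.065],
    [[0, 0, -0.0565], [0, 0, 0], 0.05],
    [[0, 0, -0.0565], [0, 0, 0], 0.038],
    [[0, 0, -0.0565], [0, 0, 0], 0.03],
    [[0, 0, -0.0565], [0, 0, 0], 0.018],
    [[0, 0, -0.0565], [0, 0, 0], 0.018],
    [[0, 0, -0.0565], [0, 0, 0], 0.018],
    [[0, 0, -0.0565], [0, 0, 0], 0.018]
  ],
  "newtons": 40
}}

```text
clock: 13.38
position: [400.6, -253.9, 81.5]
tcp_rot: [-0.573, 0.414, -0.415, 0.573]
contact_force: [-0.8, 2.8, 7.6]
opening: 29.2
```

Emit:
{"op": "jog_arm", "data": {
  "commands": [
    [[0, 0, 0.005], [0, 0, 0], 0.018],
    [[0, 0, 0.015], [0, 0, 0], 0.018],
    [[0, 0, 0.03], [0, 0, 0], 0.018],
    [[0, 0, 0.03], [0, 0, 0], 0.018]
  ]
}}

```text
clock: 13.88
position: [400.9, -254.4, 111.9]
tcp_rot: [0.573, -0.414, 0.416, -0.573]
contact_force: [-0.8, 0.2, -2.1]
opening: 28.7
```

Emit:
{"op": "jog_arm", "data": {
  "commands": [
    [[0, 0, 0.02], [0, 0, 0], 0.018],
    [[0, 0, 0.055], [0, 0, 0], 0.018],
    [[0.004, 0.01, 0.09], [0, 0, 0], 0.018],
    [[0.014, 0.04, 0.11], [0, 0, 0], 0.018],
    [[0.028, 0.08, 0.11], [0, 0, 0], 0.018],
    [[0.044, 0.124, 0.11], [0, 0, 0], 0.018],
    [[0.06, 0.169, 0.11], [0, 0, 0], 0.018],
    [[0.076, 0.214, 0.11], [0, 0, 0], 0.018],
    [[0.092, 0.26, 0.11], [0, 0, 0], 0.018],
    [[0.108, 0.306, 0.11], [0, 0, 0], 0.018],
    [[0.124, 0.351, 0.11], [0, 0, 0], 0.018],
    [[0.14, 0.396, 0.11], [0, 0, 0], 0.018],
    [[0.155, 0.438, 0.11], [0, 0, 0], 0.018],
    [[0.168, 0.475, 0.1], [0, 0, 0], 0.018],
    [[0.177, 0.5, 0.09], [0, 0, 0], 0.018],
    [[0.1797, 0.5085, 0.07], [0, 0, 0], 0.018],
    [[0.1797, 0.5085, 0.05], [0, 0, 0], 0.018],
    [[0.1797, 0.5085, 0.05], [0, 0, 0], 0.018],
    [[0.1797, 0.5085, 0.05], [0, 0, 0], 0.018]
  ]
}}

```text
clock: 16.25
position: [580.3, 254.4, 161.4]
tcp_rot: [-0.572, 0.415, -0.415, 0.573]
contact_force: [-0.8, 0.1, -1.2]
opening: 28.6
```

```bash
python3 - <<'E'
from fit import *
p=capture("scene"); s=state()
print(s["position"],s["opening"],s["contact_force"])
z=s["position"][2]-81.5
im=cv2.cvtColor(p["image"],cv2.COLOR_RGB2BGR)[110:250,270:410]; 
im=cv2.resize(im,None,fx=4,fy=4,interpolation=2)
for h in(112,0):cv2.circle(im,tuple(np.int32((np.array(proj(p,[580.3,254.5,h+z]))-[270,110]+.5)*4)),3,(0,0,255),-1)
cv2.imwrite("pics/g.png",im)
E
```

```text
[580.4508908  254.41377953 161.64698114] 29.13799639232531 [ 0.19750496 -0.02098501 -0.65997957]
```

View pics/g.png

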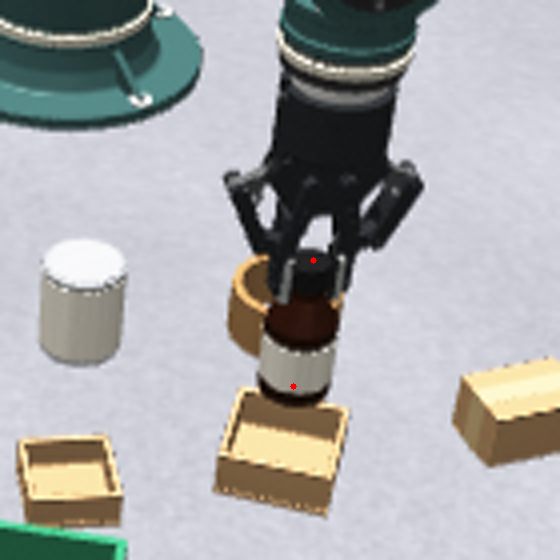

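The medium bottle is held upright over its carton and matches the markers. I'll lower it and feel for contact.

Emit:
{"op": "jog_arm", "data": {
  "commands": [
    [[0, 0, -0.02], [0, 0, 0], 0.018],
    [[0, 0, -0.042], [0, 0, 0], 0.018],
    [[0, 0, -0.058], [0, 0, 0], 0.018],
    [[0, 0, -0.067], [0, 0, 0], 0.018],
    [[0, 0, -0.071], [0, 0, 0], 0.018],
    [[0, 0, -0.0735], [0, 0, 0], 0.018],
    [[0, 0, -0.0745], [0, 0, 0], 0.018],
    [[0, 0, -0.0745], [0, 0, 0], 0.018]
  ]
}}

```text
clock: 17.3
position: [580.3, 254.7, 86.6]
tcp_rot: [-0.572, 0.415, -0.415, 0.573]
contact_force: [0.6, -0.2, -1.5]
opening: 29.0
```

Emit:
{"op": "jog_arm", "data": {
  "commands": [
    [[0, 0, -0.0005], [0, 0, 0], 0.018],
    [[0, 0, -0.001], [0, 0, 0], 0.018],
    [[0, 0, -0.001], [0, 0, 0], 0.018]
  ]
}}

```text
clock: 17.68
position: [580.7, 255.0, 86.5]
tcp_rot: [-0.572, 0.414, -0.415, 0.573]
contact_force: [-1.7, 1.2, 11.0]
opening: 28.8
```

Emit:
{"op": "jog_arm", "data": {
  "commands": [
    [[0, 0, 0], [0, 0, 0], 0.031],
    [[0, 0, 0], [0, 0, 0], 0.036],
    [[0, 0, 0], [0, 0, 0], 0.045],
    [[0, 0, 0], [0, 0, 0], 0.055],
    [[0, 0, 0], [0, 0, 0], 0.065],
    [[0, 0, 0], [0, 0, 0], 0.065],
    [[0, 0, 0.02], [0, 0, 0], 0.065],
    [[0, 0, 0.05], [0, 0, 0], 0.065],
    [[0, 0, 0.09], [0, 0, 0], 0.065],
    [[0, 0, 0.11], [0, 0, 0], 0.065],
    [[0, 0, 0.11], [0, 0, 0], 0.065]
  ]
}}

```text
clock: 19.05
position: [580.7, 254.8, 196.5]
tcp_rot: [-0.572, 0.414, -0.415, 0.573]
contact_force: [0.1, -0.0, -1.4]
opening: 65.1
```

```bash
python3 - <<'E'
from fit import *
p=capture("scene"); s=state()
print(s["position"],s["opening"],s["contact_force"])
im=cv2.cvtColor(p["image"],cv2.COLOR_RGB2BGR)[110:250,270:410]; 
im=cv2.resize(im,None,fx=4,fy=4,interpolation=2)
cv2.circle(im,tuple(np.int32((np.array(proj(p,[580.3,254.5,117]))-[270,110]+.5)*4)),3,(0,0,255),-1)
cv2.imwrite("pics/i.png",im)
r=near(p,"bottle_small",(603,-256)); 
if r is not None: print(fit([(p,r)],"bottle_small",(603,-256)))
t=capture("top"); r=near(t,"bottle_small",(603,-256)); 
if r is not None: print(fit([(t,r)],"bottle_small",(603,-256)))
E
```

```text
[580.19903803 254.6695033  195.19302927] 64.86702974764374 [-0.33337403 -0.32715112 -0.69683213]
(array([ 601.96477404, -257.80941383]), 0, np.float64(0.9109917831490653))
(array([ 603.48468629, -255.94663739]), 0, np.float64(0.9231963328554602))
```

View pics/i.png

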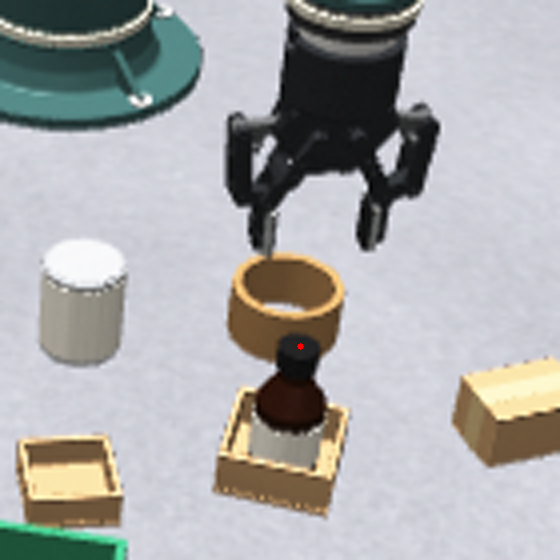

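The medium bottle stands in its carton with the cap on the marker (299,347). Now the small one, at (603, -256.5).

Emit:
{"op": "jog_arm", "data": {
  "commands": [
    [[0, -0.02, 0.03], [0, 0, 0], 0.06],
    [[0.003, -0.06, 0.04], [0, 0, 0], 0.06],
    [[0.005, -0.11, 0.04], [0, 0, 0], 0.06],
    [[0.007, -0.16, 0.04], [0, 0, 0], 0.06],
    [[0.01, -0.21, 0.04], [0, 0, 0], 0.06],
    [[0.012, -0.26, 0.04], [0, 0, 0], 0.06],
    [[0.014, -0.31, 0.04], [0, 0, 0], 0.06],
    [[0.016, -0.36, 0.04], [0, 0, 0], 0.06],
    [[0.018, -0.41, 0.04], [0, 0, 0], 0.06],
    [[0.02, -0.45, 0.03], [0, 0, 0], 0.06],
    [[0.022, -0.48, 0], [0, 0, 0], 0.06],
    [[0.0227, -0.5, -0.04], [0, 0, 0], 0.06],
    [[0.0227, -0.511, -0.07], [0, 0, 0], 0.06],
    [[0.0227, -0.511, -0.09], [0, 0, 0], 0.06],
    [[0.0227, -0.511, -0.09], [0, 0, 0], 0.06],
    [[0.0227, -0.511, -0.09], [0, 0, 0], 0.06]
  ]
}}

```text
clock: 21.25
position: [602.9, -256.3, 105.8]
tcp_rot: [-0.573, 0.415, -0.415, 0.573]
contact_force: [0.2, -0.5, 0.9]
opening: 60.0
```

```bash
python3 - <<'E'
from fit import *
p=capture("scene"); s=state()
print(s["position"],s["opening"],s["contact_force"])
im=cv2.cvtColor(p["image"],cv2.COLOR_RGB2BGR)[110:250,120:260]; 
im=cv2.resize(im,None,fx=4,fy=4,interpolation=2)
for h in(0,80):cv2.circle(im,tuple(np.int32((np.array(proj(p,[603,-256.5,h]))-[120,110]+.5)*4)),2,(0,0,255),-1)
cv2.imwrite("pics/j.png",im)
E
```

```text
[ 603.11365128 -256.41018201  106.13400959] 59.9204564166547 [0.35721936 0.22459745 0.16482494]
```

View pics/j.png

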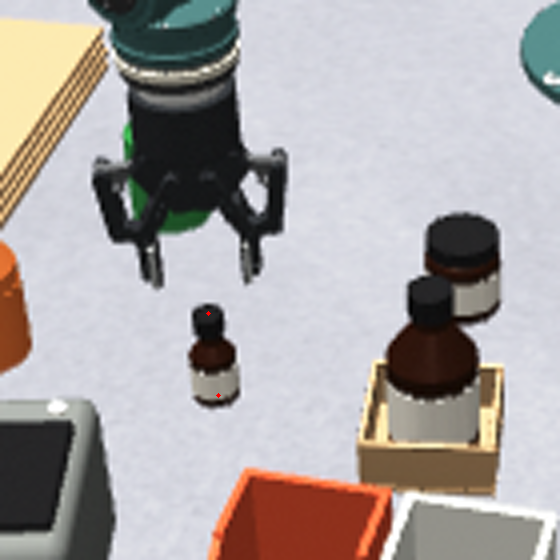

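The small bottle's cap (208,315) is on the marker and centred below the fingers. Grasping it now.

Emit:
{"op": "jog_arm", "data": {
  "commands": [
    [[0, 0, -0.025], [0, 0, 0], 0.06],
    [[0, 0, -0.045], [0, 0, 0], 0.06],
    [[0, 0, -0.0555], [0, 0, 0], 0.06],
    [[0, 0, -0.0555], [0, 0, 0], 0.045],
    [[0, 0, -0.0555], [0, 0, 0], 0.032],
    [[0, 0, -0.0555], [0, 0, 0], 0.024],
    [[0, 0, -0.0555], [0, 0, 0], 0.012],
    [[0, 0, -0.0555], [0, 0, 0], 0.012],
    [[0, 0, -0.0555], [0, 0, 0], 0.012],
    [[0, 0, -0.0555], [0, 0, 0], 0.012]
  ],
  "newtons": 30
}}

```text
clock: 22.55
position: [603.1, -256.5, 50.6]
tcp_rot: [-0.573, 0.414, -0.415, 0.573]
contact_force: [-0.4, 1.0, 6.2]
opening: 23.0
```

Emit:
{"op": "jog_arm", "data": {
  "commands": [
    [[0, 0, 0.005], [0, 0, 0], 0.012],
    [[0, 0, 0.015], [0, 0, 0], 0.012],
    [[0, 0, 0.03], [0, 0, 0], 0.012],
    [[0, 0, 0.03], [0, 0, 0], 0.012]
  ]
}}

```text
clock: 23.05
position: [603.5, -256.8, 81.5]
tcp_rot: [-0.573, 0.414, -0.416, 0.573]
contact_force: [-0.5, -0.1, -1.1]
opening: 23.3
```

Emit:
{"op": "jog_arm", "data": {
  "commands": [
    [[0, 0, 0.025], [0, 0, 0], 0.012],
    [[0, 0, 0.065], [0, 0, 0], 0.012],
    [[0, 0, 0.11], [0, 0, 0], 0.012],
    [[0, 0, 0.15], [0, 0, 0], 0.012],
    [[0.002, 0.02, 0.17], [0, 0, 0], 0.012],
    [[0.007, 0.06, 0.17], [0, 0, 0], 0.012],
    [[0.012, 0.105, 0.17], [0, 0, 0], 0.012],
    [[0.017, 0.15, 0.17], [0, 0, 0], 0.012],
    [[0.023, 0.2, 0.17], [0, 0, 0], 0.012],
    [[0.029, 0.25, 0.17], [0, 0, 0], 0.012],
    [[0.034, 0.295, 0.17], [0, 0, 0], 0.012],
    [[0.038, 0.33, 0.15], [0, 0, 0], 0.012],
    [[0.041, 0.355, 0.12], [0, 0, 0], 0.012],
    [[0.0414, 0.3605, 0.085], [0, 0, 0], 0.012],
    [[0.0414, 0.3605, 0.055], [0, 0, 0], 0.012],
    [[0.0414, 0.3605, 0.035], [0, 0, 0], 0.012],
    [[0.0414, 0.3605, 0.035], [0, 0, 0], 0.012],
    [[0.0414, 0.3605, 0.035], [0, 0, 0], 0.012]
  ]
}}

```text
clock: 25.3
position: [644.6, 104.1, 115.7]
tcp_rot: [-0.572, 0.415, -0.415, 0.573]
contact_force: [-0.5, -0.6, 0.3]
opening: 22.6
```

```bash
python3 - <<'E'
from fit import *
p=capture("scene"); s=state()
print(s["position"],s["opening"],s["contact_force"])
z=s["position"][2]-50.6
im=cv2.cvtColor(p["image"],cv2.COLOR_RGB2BGR)[110:260,220:370]; 
im=cv2.resize(im,None,fx=4,fy=4,interpolation=2)
for h in(0,80):cv2.circle(im,tuple(np.int32((np.array(proj(p,[644.5,104,h+z]))-[220,110]+.5)*4)),2,(0,0,255),-1)
cv2.imwrite("pics/k.png",im)
E
```

```text
[644.70342733 104.11464211 115.88389206] 22.690411939374833 [-0.00385414 -0.03699604 -0.81725592]
```

View pics/k.png

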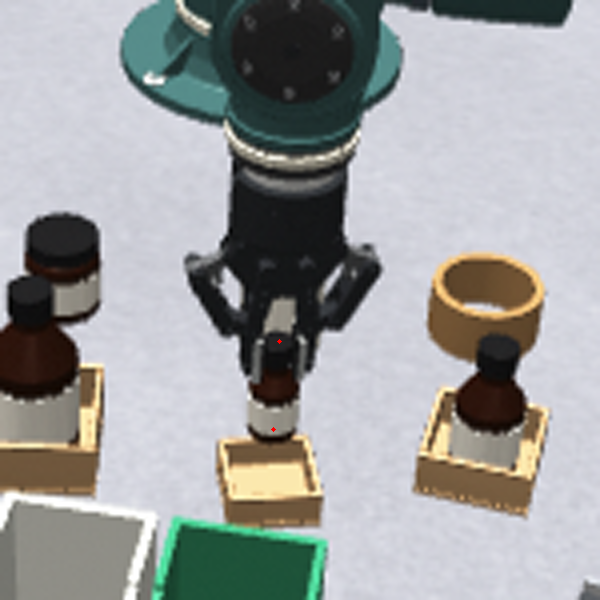

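The small bottle hangs upright above its carton, on the markers. Lowering it.

Emit:
{"op": "jog_arm", "data": {
  "commands": [
    [[0, 0, -0.02], [0, 0, 0], 0.012],
    [[0, 0, -0.038], [0, 0, 0], 0.012],
    [[0, 0, -0.049], [0, 0, 0], 0.012],
    [[0, 0, -0.055], [0, 0, 0], 0.012],
    [[0, 0, -0.058], [0, 0, 0], 0.012],
    [[0, 0, -0.0595], [0, 0, 0], 0.012],
    [[0, 0, -0.0595], [0, 0, 0], 0.012],
    [[0, 0, -0.0595], [0, 0, 0], 0.012]
  ]
}}

```text
clock: 26.35
position: [644.4, 104.1, 55.7]
tcp_rot: [-0.572, 0.415, -0.415, 0.573]
contact_force: [0.8, 0.5, 2.0]
opening: 23.0
```

Emit:
{"op": "jog_arm", "data": {
  "commands": [
    [[0, 0, -0.0005], [0, 0, 0], 0.012],
    [[0, 0, -0.001], [0, 0, 0], 0.012],
    [[0, 0, -0.001], [0, 0, 0], 0.012]
  ]
}}

```text
clock: 26.72
position: [644.8, 104.2, 55.6]
tcp_rot: [-0.572, 0.414, -0.415, 0.573]
contact_force: [-2.7, 0.9, 12.8]
opening: 23.1
```

Contact. Releasing.

Emit:
{"op": "jog_arm", "data": {
  "commands": [
    [[0, 0, 0.0005], [0, 0, 0], 0.012],
    [[0, 0, 0.0005], [0, 0, 0], 0.025],
    [[0, 0, 0.0005], [0, 0, 0], 0.03],
    [[0, 0, 0.0005], [0, 0, 0], 0.04],
    [[0, 0, 0.0005], [0, 0, 0], 0.05],
    [[0, 0, 0.0005], [0, 0, 0], 0.06],
    [[0, 0, 0.0005], [0, 0, 0], 0.06],
    [[0, 0, 0.02], [0, 0, 0], 0.06],
    [[0, 0, 0.06], [0, 0, 0], 0.06],
    [[0, 0, 0.1], [0, 0, 0], 0.06],
    [[0, 0, 0.15], [0, 0, 0], 0.06],
    [[0, 0, 0.18], [0, 0, 0], 0.06],
    [[0, 0, 0.18], [0, 0, 0], 0.06]
  ]
}}

```text
clock: 28.35
position: [645.1, 104.2, 236.5]
tcp_rot: [-0.572, 0.414, -0.416, 0.573]
contact_force: [0.3, -0.4, -0.5]
opening: 60.2
```

```bash
python3 - <<'E'
from fit import *
np.set_printoptions(precision=1,suppress=True)
p=capture("scene"); t=capture("top"); s=state()
print(s["position"],s["opening"],s["contact_force"],s["clock"])
im=cv2.resize(cv2.cvtColor(p["image"],cv2.COLOR_RGB2BGR)[130:250,200:360],None,fx=4.5,fy=4.5,interpolation=2)
for X in([629.2,-75.6,150],[580.3,254.5,117],[644.5,104,85]): cv2.circle(im,tuple(np.int32((np.array(proj(p,X))-[200,130]+.5)*4.5)),2,(0,0,255),-1)
cv2.imwrite("pics/l.png",im); save(t,"m.png")
for k,x in {"jar":(448,-98),"can":(460,86),"parcel":(504,429),"tape_roll":(405,245)}.items():
    r=near(p,k,x)
    if r is not None: print(k,fit([(p,r)],k,x,k=="parcel"))
E
```

```text
[644.  104.1 233.7] 60.21409216737831 [-0.4  0.5  0. ] 28.45
jar (array([444.6, -98.8]), 0, np.float64(0.8133774848756378))
can (array([457.2,  85.3]), 0, np.float64(0.9328455997858517))
parcel (array([504.3, 427.9]), np.float64(-1.0724903918717514), np.float64(0.9556664312871038))
tape_roll (array([410.3, 243.9]), 0, np.float64(0.8222471494924346))
```

View pics/l.png

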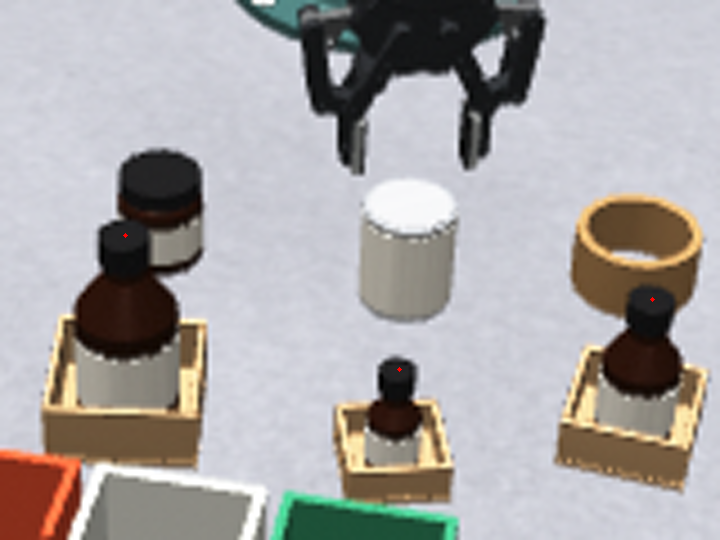

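View pics/m.png

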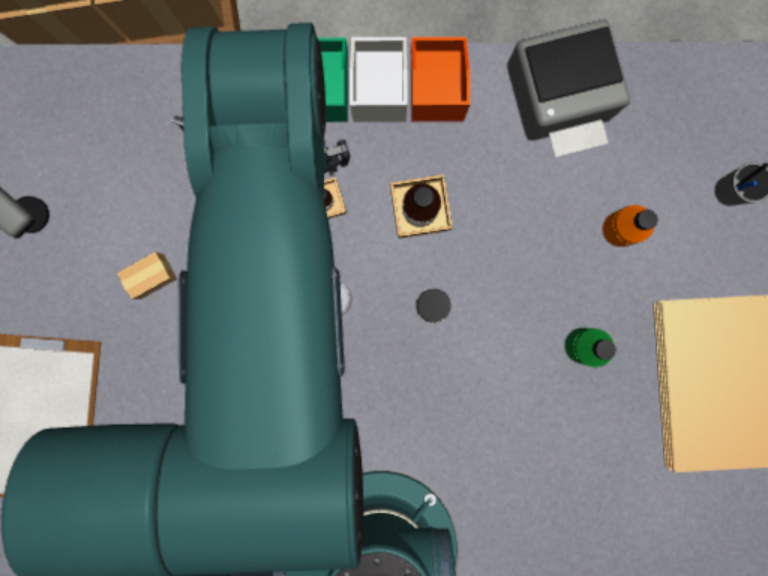

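All three bottles stand in their cartons with their caps on the predicted points: large (125,235), small (400,370) and medium (652,300). The other objects haven't moved, and the arm is clear at rest. Handing in.

```bash
python3 -c "
from bench import *
print(close_job())"
```

```text
the job is handed in; nothing more can be done
None
```

I picked up each bottle by its cap and set it gently on the floor of its own carton, in the order large, medium, small. I handed in at about 28.5 s; no verdict is reported.

**Bottles:** in the last scene picture all three stand upright, with each cap top on the point I predicted for the carton's centre. The wrist force showed contact with the floor before each release. The top view also shows the large bottle centred. The arm hid the medium and small ones in that view, so their final positions rest on the scene camera alone.

**Things to leave alone:** the can and the parcel came out within about 1.5 mm of their first scene-camera fits. The jar and tape roll came out about 3 and 5 mm off, but the bottles now partly hide them, so those fits are weak (overlap about 0.82). The pictures show no movement and nothing went near them.

**Check that disagreed:** the silhouette fit of the large bottle after release came out about 22 mm from the target, with poor overlap (0.79). I put this down to the carton hiding the bottle's base. The cap position and the top view both contradict that fit.

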